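Empty the tipping mould on the repair bench

ROBOT

A 6-joint arm with a two-finger parallel gripper is mounted at the origin on the work surface. World frame = base frame: x ahead of the robot, y to its left, z up, the work surface at z = 0. Lengths are in mm, angles in rad, forces in N, time in s.
With the tool pointing down it reaches from about 350 to 775 mm from the base axis. Payload 7.3 kg.
Tool frame: the origin (TCP) lies at the very end of the fingers, on their centre line; the grasp point (between the pads) lies bot.grasp_offset behind it (bot.grasp_offset is the distance from the TCP to the grasp point, in mm); z points along the fingers, y is the line along which they close (so a half turn about z gives the same grasp; the last joint's range is limited). The gripper opens to 92 mm and grips with 3 to 60 N. Pads are 19 mm wide; open, the fingers measure 130 mm over their backs; the gripper's body (75 mm by 190 mm) begins 47 mm behind the grasp point.
Start: joints at [-1.308, 0.342, 1.524, -0, 1.275, -0.146], TCP at [208.716, -481.75, 226.741] pointing down, gripper open.
Joint ranges: [-2.53, 2.53], [-0.77, 2.02], [0.04, 2.7], [-1, 4.14], [0.28, 2.66], [-3.11, 3.11]. Speed limits (rad/s): [2.57, 2.57, 3.14, 3.14, 3.14, 3.14].

INTERFACE

Orientations are given as [roll, pitch, yaw] about the fixed x, y, z axes, in that order (R = Rz(yaw) Ry(pitch) Rx(roll)).
In Python, from plant import bot gives the robot as it stands. The module is installed in compiled form; this text tells all that it offers.
- The arm moves only by the shell command python3 -m handwheel 'ROWS'. ROWS is JSON, a list of rows, each an object of numbers: "claw": the finger opening in mm, from 0 to 91.8; "dx", "dy", "dz": the shift along the tool's x, y, z in mm; "rx", "ry", "rz": the turn, a rotation vector about the tool's x, y, z in rad. A call has 1 to 10 rows; each row shifts and turns the commanded pose from where the row before left it, along the tool's axes as they then stand; what a row does not reach is not made up. A row lasts 1/10 s, in which the tool goes at most 50 mm and 8.59 degrees, less where a joint would pass 70% of its speed; a pose out of reach is approached as far as the arm can. A call is refused whole if a number of a shift passes 50 or a number of a turn 0.15, either way. A call with a gripper value outside its range is refused whole. The fingers move at their own pace and stop on an object; the grip force is fixed at half the most. Time passes only in rows, so rows that do not move let the fingers close. It gives the time, the measured TCP pose, the force and the opening at its end, in the units of the state.
- bot.get_obs(): the state, without advancing time (a new reading comes with each control period).
- bot.capture(name): name is "side" or "top" or "wrist"; returns a dict with "frame" (384x512x3 uint8, red, green, blue), "camera_matrix" (3x3 intrinsics, pixels), "view" (4x4, takes a point from world to camera coordinates); the wrist camera has in their place "mount" (4x4, takes a point from camera to tool coordinates, whose origin is the TCP and whose axes are the flange's). Camera axes: x right, y down, z forward; pixel columns grow to the right and rows downward; lengths in mm; the calibration is good to about 2 mm. A picture is of the moment at which its call begins: read the wrist's pose just before it. There is no depth.
- bot.close_job(): hands the job in, once; it reports no verdict.
The state is a dict: "time": time; "joint_positions": joint angles; "dq": joint speeds; "tau": joint torques, N m; "tool_pos": TCP position; "tcp_rot": TCP orientation; "contact_force": force on the tool from outside, world axes, zero at the start; "moment": the same for the moment, N m; "grip_width": finger opening in mm.
Only numpy, scipy, OpenCV 4.12 (cv2) and the standard library are available. Lean on these libraries where they do the work, as an engineer would, in place of code of your own. Each camera call takes 0.05 s, during which the arm holds its last target. There are 200 camera calls.

TASK

Empty the blue casting mould: first lift the cream cover out by its rib and lay it flat on the green pad, wholly on it and square with it, long side along long side. Then use the orange handle to tip the mould to 45 degrees (never past 60), keep it there for a good second so that the brass core drops into the black tray untouched by the gripper, and bring the mould back down fully level and let go. Leave the can, thread cone, jar and screwdriver standing or lying where they are.

Things in the scene. Friction and masses are not known exactly. Their poses are not given: they have to be found in the camera images.
- stand: fixed grey stand under the mould, black catch tray on its +x side. Origin on the table under the mould; x points from handle to tray, z up. Tray: x 52 to 172 mm, 170 mm wide in y, floor 5 mm, walls 45 to 65 mm high. At y = 99 mm stands a quadrant of 6 mm rod, x -37 to 45 mm, 150 mm high; a pin on the mould passes beside it, its red part means 37 to 53 degrees of tip
- mould (a joint): tip angle of the blue mould in rad: 0 level, grows as the handle side is lifted and it tips towards the tray; limit 1.3. Stiff hinge (5 N at the handle), may stay where left. Mould 88 mm long, 140 mm wide, floor 10 mm thick, walls reach 45 mm above the hinge; on the tray side a 96 mm wide gate is open down to the floor
- hinge (a point): middle of the hinge axis, at the underside of the mould's tray-side edge: in the stand's frame (45, 0, 65) mm. The axis is the stand's y. Turns with the mould
- handle (a point): middle of the orange handle, a round bar 12 mm thick, 100 mm long, parallel to the hinge (stand's y), on an arm at each end. Mould level: 128 mm behind (stand's -x) and 60 mm above the hinge, 40 mm behind the mould's back wall and 15 mm above the wall's top; free below. Turns with the mould
- cover: cream cast cover, 72 (x) x 120 (y) x 75 mm high, about 0.2 kg, origin at the centre of its underside, z up. A shell open below: roof top at 40 mm, on it a lifting rib 12 mm thick (x), 70 mm long (y), from 40 to 75 mm height. It starts in the mould's cavity (2 mm play all round), on the cavity floor 75 mm above the table, over the core
- core: brass-coloured hexagonal bar, 26 mm across the flats, 76 mm long along its y, origin at its centre. It starts on the mould's floor inside the hollow cover, roughly parallel to the hinge. It leaves through the gate when the mould is tipped
- pad: fixed green pad, 110 (x) x 160 (y) x 6 mm, origin at the centre of its underside; the top is at 6 mm height
- can: red spray can, 52 mm diameter, 165 mm tall, standing by the pad's far (+x) side; origin at the centre of its underside. Leave alone
- cone: yellow thread cone, 62 mm diameter at the foot, 135 mm tall, standing by the pad's near (-x) side; origin at the centre of its underside. Leave alone
- jar: amber jar, 68 mm diameter, 95 mm tall, standing beside the stand on its -y side; origin at the centre of its underside. Leave alone
- screwdriver: red screwdriver 180 mm long lying along its x beside the stand on its +y side, about 30 mm thick at most. Leave alone
Not all that is in view belongs to the job. Of the things that look like the pad, the largest one is meant.

How it is judged (in metres and radians):
On the way, in this order (a step that is already met when the one before it is completed fails the run):
1. the cover lies flat on the pad, square with it (within 0.2 rad) and centred within 25 mm each way, released and at rest (x of cover in the frame of pad between -0.025 and 0.025 m and y of cover in the frame of pad between -0.025 and 0.025 m and angle between the y axis of cover and the y axis of pad, either way round below 0.2 rad and angle between cover's own z axis and vertical below 0.06 rad and z of cover in the frame of pad between 0.002 and 0.011 m and contact force between the fingers and cover below 0.3 N and linear speed of cover below 0.03 m/s), for 0.2 s.
2. the mould is kept at 45 degrees, within 8 degrees, for 0.8 s (value of joint mould between 0.646 and 0.925 rad), for 0.8 s.
At the end, for the whole second after the job is handed in: mould level (within 0.06 rad) and still; brass core at rest low in the black tray; cover released and at rest, flat on the pad, its centre within 25 mm of the pad's along each pad axis, long sides parallel within 0.2 rad (all of step 1 and value of joint mould below 0.06 rad and velocity of joint mould between -0.05 and 0.05 rad/s and x of core in the frame of stand between 0.05 and 0.172 m and y of core in the frame of stand between -0.085 and 0.085 m and z of core in the frame of stand below 0.05 m and linear speed of core below 0.03 m/s); the robot touches nothing.
It fails at once if the can, thread cone, jar or screwdriver is shifted more than 30 mm (distance of any of can, cone, jar, screwdriver from where it was at the start of the episode above 0.03 m).
It fails at once if the can, thread cone or jar is tipped over (angle between any of can, cone, jar's own z axis and vertical above 0.35 rad).
It fails at once if the mould is tipped past 60 degrees (value of joint mould above 1.047 rad).
It fails at once if the gripper touches the brass core (contact force between the fingers and core above 1 N).
It also fails if it takes over 64 s, if anything falls off the work surface, if the arm or the gripper's body presses on something with over 40 N, if the wrist force passes 120 N, or if a joint passes its speed limit or range.

## Working session

There is one attempt and no reset: what is moved stays moved. The work goes in short steps, Python scripts to look and compute and a shell command to move; the robot and the scene stay as the last step left them, time stands still between calls to the robot, and variables do not carry over. Pictures are saved under pics/ and viewed, on a budget of 10 in all, crops included, one or two more only if the job needs it, and the job is handed in when it is done.

```bash
mkdir -p pics; ls
cat > h.py <<'E'
import numpy as np, cv2
from plant import bot
from scipy.spatial.transform import Rotation as R
def cam(name):
    o=bot.get_obs(); c=bot.capture(name); K=np.array(c["camera_matrix"])
    if name=="wrist":
        T=np.eye(4); T[:3,:3]=R.from_euler('xyz',o["tcp_rot"]).as_matrix(); T[:3,3]=o["tool_pos"]
        M=T@np.array(c["mount"])
    else: M=np.linalg.inv(np.array(c["view"]))
    return c["frame"],K,M
def ray(K,M,uv,z):
    d=M[:3,:3]@np.linalg.solve(K,[uv[0],uv[1],1]); p=M[:3,3]
    return p+d*(z-p[2])/d[2]
def proj(K,M,p):
    q=np.linalg.inv(M)@np.append(p,1); q=K@q[:3]; return q[:2]/q[2]
def save(n,f): cv2.imwrite("pics/"+n,cv2.cvtColor(f,cv2.COLOR_RGB2BGR))
E
python3 - <<'E'
from h import *
o=bot.get_obs(); print(o, bot.grasp_offset)
ims=[]
for n in("top","side"):
    f,K,M=cam(n); np.savez(n,f=f,K=K,M=M); print(n,K.round(1).tolist(),M.round(2).tolist()); save(n+".png",cv2.resize(f,(800,600),interpolation=cv2.INTER_CUBIC))
E
```

```text
pics
{'time': 0.0, 'joint_positions': array([-1.30800846e+00,  3.42720813e-01,  1.52502173e+00,  1.38617163e-05,
        1.27539045e+00, -1.46000947e-01]), 'dq': array([ 6.89103011e-05,  5.22813877e-04,  3.42507445e-04,  4.49144990e-04,
       -5.23616293e-04, -1.10180878e-03]), 'tau': array([-9.10841391e-04, -4.31241381e+01, -2.44216347e+01,  7.17427838e-02,
        5.60279202e-02, -1.11832051e-04]), 'tool_pos': array([ 208.60369867, -481.33435004,  226.04430989]), 'tcp_rot': array([-3.14007064e+00, -2.37205612e-04,  4.08784592e-01]), 'contact_force': array([0.15373518, 0.30164821, 0.01859568]), 'moment': array([ 0.01432926, -0.02239289, -0.03595528]), 'grip_width': 91.89573157730057} 18.8
top [[351.0, 0.0, 262.2], [0.0, 351.0, 189.6], [0.0, 0.0, 1.0]] [[-0.02, -0.99, 0.12, 478.69], [-1.0, 0.02, -0.02, -1.34], [0.01, -0.12, -0.99, 947.02], [0.0, 0.0, 0.0, 1.0]]
side [[394.1, 0.0, 255.2], [0.0, 394.1, 193.4], [0.0, 0.0, 1.0]] [[-0.96, -0.13, 0.23, 363.52], [-0.27, 0.47, -0.84, 763.51], [0.0, -0.87, -0.49, 555.77], [0.0, 0.0, 0.0, 1.0]]
```

View pics/top.png

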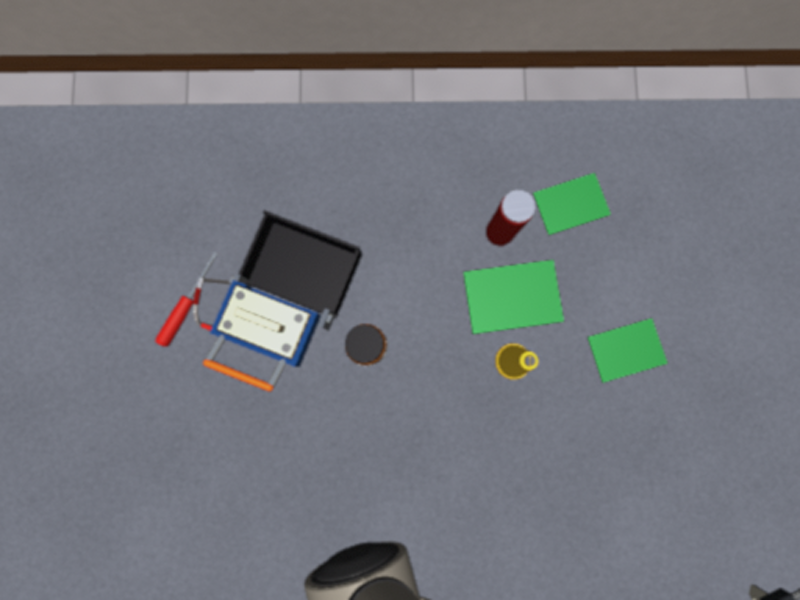

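View pics/side.png

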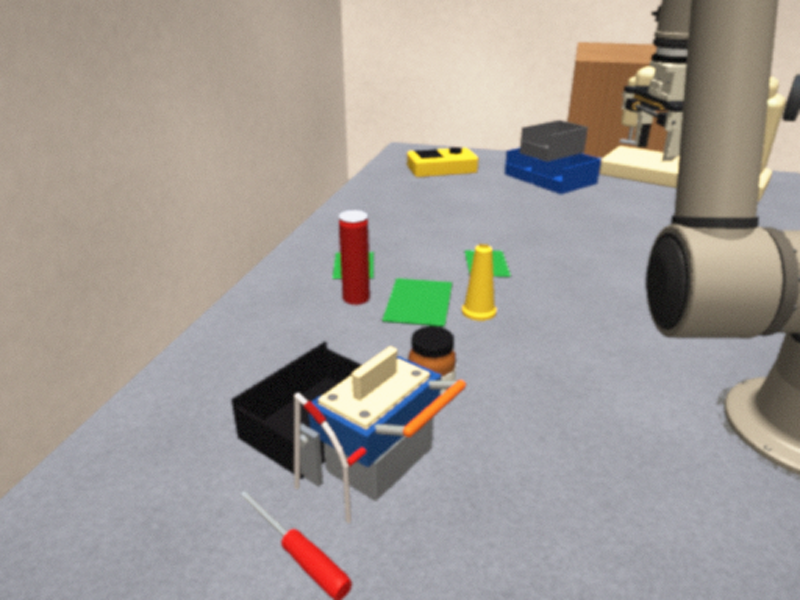

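The top view (scaled 800x600) shows the mould at about (265,322), the handle at (238,375), the tray at (302,262), the jar at (366,344), the can at (510,215), the cone at (517,361) and the screwdriver at (178,318). There are three green candidates: (515,297), (572,204) and (627,350). The one at (515,297) is the largest and lies between the can and the cone, so it matches the pad. Next I'll measure and confirm it in a crop.

Run:
```python
from h import *
d=np.load("top.npz"); f,K,M=d["f"],d["K"],d["M"]
hsv=cv2.cvtColor(f,cv2.COLOR_RGB2HSV)
def comps(lo,hi,z,name,amin=15):
    m=cv2.inRange(hsv,lo,hi); n,l,s,c=cv2.connectedComponentsWithStats(m)
    for i in range(1,n):
        if s[i,4]<amin: continue
        ys,xs=np.nonzero(l==i); P=np.array([ray(K,M,(x,y),z)[:2] for x,y in zip(xs,ys)],np.float32)
        r=cv2.minAreaRect(P); print(name,c[i].round(1),s[i,4],"ctr",np.round(r[0],1),"size",np.round(r[1],1),"ang",round(r[2],1),"box",cv2.boxPoints(r).round(0).tolist())
comps((50,120,60),(75,255,255),6,"green")
comps((8,150,120),(18,255,255),125,"orange")
comps((20,15,150),(35,110,255),115,"cream")
comps((105,120,40),(125,255,255),110,"blue")
comps((0,0,0),(179,80,60),60,"black",100)
comps((20,150,60),(32,255,255),60,"yellow")
v=np.hstack([cv2.resize(f[150:260,280:440],(800//2*1,275)),]); 
a=cv2.resize(f[100:260,290:440],None,fx=4,fy=4,interpolation=cv2.INTER_CUBIC)[:600]
save("padcrop.png",a)
```

```text
green [365.5 130.1] 1170 ctr [ 757.  -304.8] size [ 79.3 116.3] ang 17.7 box [[702.0, -261.0], [737.0, -372.0], [812.0, -348.0], [777.0, -237.0]]
green [328.  189.5] 2300 ctr [ 592.9 -194.1] size [108.  157.9] ang 6.9 box [[530.0, -122.0], [549.0, -279.0], [656.0, -266.0], [637.0, -109.0]]
green [401.1 223.8] 1285 ctr [ 497.  -386.9] size [ 79.5 116.5] ang 15.2 box [[443.0, -341.0], [474.0, -453.0], [551.0, -433.0], [520.0, -320.0]]
orange [151.4 239.5] 213 ctr [467.9 243.4] size [108.6  10.5] ang 67.6 box [[442.0, 195.0], [452.0, 191.0], [493.0, 292.0], [484.0, 296.0]]
cream [162.7 203.6] 176 ctr [551.5 218.9] size [76.8 20.9] ang 67.4 box [[527.0, 187.0], [546.0, 179.0], [576.0, 250.0], [557.0, 258.0]]
cream [191.  214.5] 44 ctr [524.9 155.1] size [ 3.3 69. ] ang 67.7 box [[492.0, 167.0], [556.0, 140.0], [557.0, 144.0], [494.0, 170.0]]
blue [172.5 211.2] 472 ctr [545.2 207.6] size [144.4  88.6] ang 67.5 box [[477.0, 158.0], [559.0, 124.0], [614.0, 257.0], [532.0, 291.0]]
black [191.7 168.8] 3073 ctr [643.6 165. ] size [174.6 123.3] ang 68.1 box [[554.0, 107.0], [668.0, 61.0], [733.0, 223.0], [619.0, 269.0]]
black [226.7 360.4] 1019 ctr [178.1  77.5] size [ 47.2 156.7] ang 18.4 box [[131.0, 144.0], [180.0, -4.0], [225.0, 11.0], [176.0, 159.0]]
black [246.5 377.4] 394 ctr [139.2  32.5] size [102.4  29.4] ang 88.7 box [[123.0, -18.0], [153.0, -19.0], [155.0, 83.0], [126.0, 84.0]]
yellow [328.3 230.8] 393 ctr [ 483.2 -181.5] size [54.5 62.4] ang 33.7 box [[443.0, -171.0], [478.0, -223.0], [523.0, -192.0], [488.0, -140.0]]
```

View pics/padcrop.png

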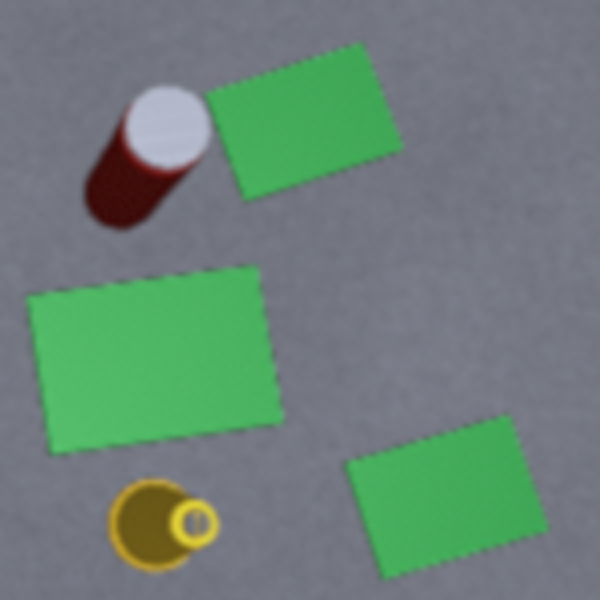

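The crop confirms the pad: at (155,360) it measures 108x158 mm, while the other two measure 79x116 mm. The gripper body is wide, so I'm checking the clearance to the can and cone next.

Run:
```python
from h import *
d=np.load("top.npz"); f,K,M=d["f"],d["K"],d["M"]
A=np.radians(6.9); c=np.array([592.9,-194.1]); Rp=np.array([[np.cos(A),np.sin(A)],[-np.sin(A),np.cos(A)]])
for n,uv,z in (("can foot",(290+120/4,100+187/4),0),("can top",(290+168/4,100+126/4),165),("cone foot",(290+155/4,100+525/4),0),("cone top",(290+195/4,100+524/4),135),("jar top",(366*.64,344*.64),95)):
    p=ray(K,M,uv,z)[:2]; print(n,p.round(0),"in pad",(Rp@(p-c)).round(0))
```

```text
can foot [ 712. -178.] in pad [121.   2.]
can top [ 707. -176.] in pad [116.   4.]
cone foot [ 480. -193.] in pad [-112.   15.]
cone top [ 480. -188.] in pad [-111.   19.]
jar top [510.  55.] in pad [-52. 257.]
```

Measured in the pad frame, the can is at x≈+117 and the cone at x≈-112. A vertical gripper body (±95 mm) would foul them, so I'll grip the rib off-centre towards -y with the tool leaned about 45° to -y. First I'll move over the mould.

```bash
python3 -m handwheel '[{"dz":-45},{"dz":-45},{"dx":34,"dy":-29},{"dx":34,"dy":-29},{"dx":34,"dy":-29},{"dx":34,"dy":-29},{"dx":34,"dy":-29},{"dx":34,"dy":-29},{"dx":34,"dy":-29},{"dx":34,"dy":-29}]'
python3 -m handwheel '[{"dx":34,"dy":-29},{"dx":34,"dy":-29},{"dx":34,"dy":-29},{"dx":34,"dy":-29},{"dx":34,"dy":-29},{"dx":34,"dy":-29},{"dx":34,"dy":-29},{"dx":34,"dy":-29},{"rz":-0.13,"claw":50},{"rz":-0.13}]'
python3 -m handwheel '[{"rz":-0.13},{"rz":-0.13},{"rz":-0.13},{"rz":-0.12},{}]'
python3 - <<'E'
from h import *
f,K,M=cam("wrist"); np.savez("w1",f=f,K=K,M=M); save("w1.png",cv2.resize(f,(800,600),interpolation=cv2.INTER_CUBIC))
print(M.round(2).tolist()); o=bot.get_obs(); print(o["tool_pos"],o["tcp_rot"],o["joint_positions"])
for z in (115,):
  for n,p in (("rib",(545,208,150)),("handle",(467.9,243.4,125))): print(n,proj(K,M,p)*800/512)
E
```

```text
[[0.4, -0.89, -0.23, 271.29], [-0.92, -0.38, -0.1, -454.0], [-0.0, 0.25, -0.97, 384.08], [0.0, 0.0, 0.0, 1.0]]
[ 208.64744379 -481.47031908  226.23147498] [-3.14054725e+00 -1.62741943e-04  4.08781736e-01] [-1.30799248e+00  3.42552638e-01  1.52473553e+00  9.35125431e-06
  1.27536244e+00 -1.45980700e-01]
rib [-1778.83966429 -2129.5766619 ]
handle [-1356.96286156 -1287.07348232]invalid input at $[0]: expected keys claw, dx, dy, dz, rx, ry, rz
invalid input at $[0]: expected keys claw, dx, dy, dz, rx, ry, rz
invalid input at $[0]: expected keys claw, dx, dy, dz, rx, ry, rz
```

View pics/w1.png

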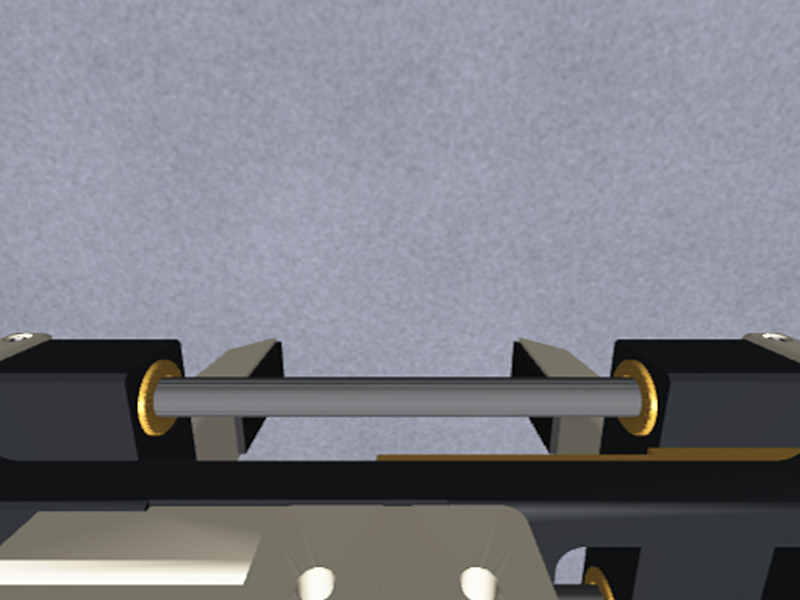

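The moves were refused because every row needs all seven keys, so the arm has not moved. The picture only shows the fingers (275,350 and 520,350) over bare table. I'll repeat the moves with full rows.

```bash
python3 -m handwheel '[{"claw":50,"dx":0,"dy":0,"dz":-45,"rx":0,"ry":0,"rz":0},{"claw":50,"dx":0,"dy":0,"dz":-45,"rx":0,"ry":0,"rz":0},{"claw":50,"dx":34,"dy":-29,"dz":0,"rx":0,"ry":0,"rz":0},{"claw":50,"dx":34,"dy":-29,"dz":0,"rx":0,"ry":0,"rz":0},{"claw":50,"dx":34,"dy":-29,"dz":0,"rx":0,"ry":0,"rz":0},{"claw":50,"dx":34,"dy":-29,"dz":0,"rx":0,"ry":0,"rz":0},{"claw":50,"dx":34,"dy":-29,"dz":0,"rx":0,"ry":0,"rz":0},{"claw":50,"dx":34,"dy":-29,"dz":0,"rx":0,"ry":0,"rz":0},{"claw":50,"dx":34,"dy":-29,"dz":0,"rx":0,"ry":0,"rz":0},{"claw":50,"dx":34,"dy":-29,"dz":0,"rx":0,"ry":0,"rz":0}]'
python3 -m handwheel '[{"claw":50,"dx":34,"dy":-29,"dz":0,"rx":0,"ry":0,"rz":0},{"claw":50,"dx":34,"dy":-29,"dz":0,"rx":0,"ry":0,"rz":0},{"claw":50,"dx":34,"dy":-29,"dz":0,"rx":0,"ry":0,"rz":0},{"claw":50,"dx":34,"dy":-29,"dz":0,"rx":0,"ry":0,"rz":0},{"claw":50,"dx":34,"dy":-29,"dz":0,"rx":0,"ry":0,"rz":0},{"claw":50,"dx":34,"dy":-29,"dz":0,"rx":0,"ry":0,"rz":0},{"claw":50,"dx":0,"dy":0,"dz":0,"rx":0,"ry":0,"rz":-0.13},{"claw":50,"dx":0,"dy":0,"dz":0,"rx":0,"ry":0,"rz":-0.13},{"claw":50,"dx":0,"dy":0,"dz":0,"rx":0,"ry":0,"rz":-0.13},{"claw":50,"dx":0,"dy":0,"dz":0,"rx":0,"ry":0,"rz":-0.13}]'
python3 -m handwheel '[{"claw":50,"dx":0,"dy":0,"dz":0,"rx":0,"ry":0,"rz":-0.13},{"claw":50,"dx":0,"dy":0,"dz":0,"rx":0,"ry":0,"rz":-0.12},{"claw":50,"dx":0,"dy":0,"dz":0,"rx":0,"ry":0,"rz":0}]'
python3 - <<'E'
from h import *
f,K,M=cam("wrist"); np.savez("w2",f=f,K=K,M=M); save("w2.png",cv2.resize(f,(800,600),interpolation=cv2.INTER_CUBIC))
o=bot.get_obs(); print(o["tool_pos"],o["tcp_rot"],o["joint_positions"])
for n,p in (("rib",(545,208,150)),("handle",(467.9,243.4,125))): print(n,proj(K,M,p)*800/512)
E
```

```text
time: 1.15
tool_pos: [366.4, -159.0, 316.7]
tcp_rot: [3.141, -0.0, 0.408]
contact_force: [-0.1, -1.3, -0.7]
grip_width: 49.8
time: 2.15
tool_pos: [483.9, 80.2, 316.3]
tcp_rot: [-3.141, 0.001, 0.935]
contact_force: [-0.4, 0.8, 0.4]
grip_width: 50.0
time: 2.45
tool_pos: [483.9, 80.0, 316.4]
tcp_rot: [-3.141, 0.0, 1.18]
contact_force: [0.2, 0.1, 0.8]
grip_width: 50.1
[483.97908964  80.01382655 316.49419912] [-3.14119211e+00  2.73737589e-04  1.17622389e+00] [ 7.52483210e-03  2.21503325e-01  1.44391653e+00 -9.55744211e-05
  1.47664852e+00  4.02106330e-01]
rib [407.27988002  80.57257371]
handle [293.92980744  83.87671408]
```

View pics/w2.png

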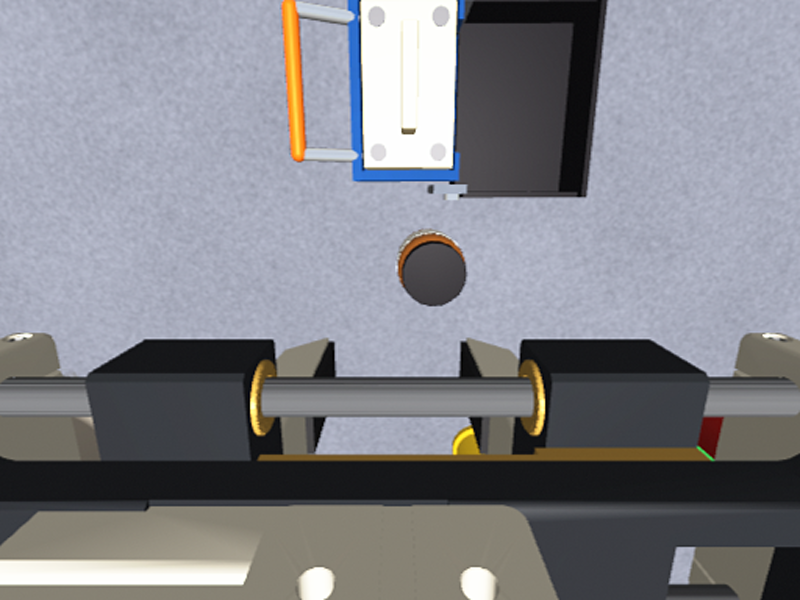

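The wrist picture shows the rib running from (409,20) to (408,128) with its dark end face at (408,131). The roof studs are at (376,152), (438,152), (377,16) and (440,16), the handle end at (298,158), the jar at (433,270) and the tray at right. I'm turning those pixels into positions.

Run:
```python
from h import *
d=np.load("w2.npz"); f,K,M=d["f"],d["K"],d["M"]; s=512/800
def P(u,v,z): return ray(K,M,(u*s,v*s),z)[:2].round(1)
print("rib",P(409,20,150),P(408,127,150))
st=[P(376,152,115),P(438,152,115),P(377,16,115),P(440,16,115)]; print("studs",st,"mean",np.mean(st,0))
v=np.subtract(st[2],st[0]); w=np.subtract(st[3],st[1]); print(np.degrees(np.arctan2(v[1],v[0])),np.degrees(np.arctan2(w[1],w[0])))
print("handle",P(298,155,125),P(290,5,125)); print("blue near corners",P(354,180,110),P(458,180,110))
h=cv2.cvtColor(f,cv2.COLOR_RGB2HSV); m=cv2.inRange(h,(8,150,120),(18,255,255)); m[:, :170]=0; m[110:]=0; m[:, 200:]=0
ys,xs=np.nonzero(m); Q=np.array([ray(K,M,(x,y),125)[:2] for x,y in zip(xs,ys)],np.float32); r=cv2.minAreaRect(Q); print(r,cv2.boxPoints(r))
```

```text
rib [560.1 242.1] [534.1 179.7]
studs [array([505.8, 176.1]), array([552., 157.]), array([544.3, 264.3]), array([587.8, 246.3])] mean [547.475 210.925]
66.41834885515016 68.15435521688767
handle [448.6 196.4] [488.  291.3]
blue near corners [480.3 163.2] [560.  130.4]
((467.8482971191406, 243.3335418701172), (110.34677124023438, 11.681439399719238), 67.88365936279297) [[441.66516 194.4187 ]
 [452.48712 190.02078]
 [494.03143 292.24838]
 [483.20947 296.6463 ]]
```

The rib centre is about (547,211) at 67.4°, which agrees with the stand and handle. Next I'll lean the tool by 0.8 rad and move to a pre-grasp pose 100 mm above the grasp.

```bash
python3 -m handwheel '[{"claw":50,"dx":0,"dy":0,"dz":0,"rx":0,"ry":0.14,"rz":0},{"claw":50,"dx":0,"dy":0,"dz":0,"rx":0,"ry":0.14,"rz":0},{"claw":50,"dx":0,"dy":0,"dz":0,"rx":0,"ry":0.14,"rz":0},{"claw":50,"dx":0,"dy":0,"dz":0,"rx":0,"ry":0.14,"rz":0},{"claw":50,"dx":0,"dy":0,"dz":0,"rx":0,"ry":0.14,"rz":0},{"claw":50,"dx":0,"dy":0,"dz":0,"rx":0,"ry":0.1,"rz":0},{"claw":50,"dx":0,"dy":0,"dz":0,"rx":0,"ry":0,"rz":0}]'
python3 -m handwheel '[{"claw":50,"dx":7,"dy":2,"dz":40,"rx":0,"ry":0,"rz":0},{"claw":50,"dx":7,"dy":2,"dz":40,"rx":0,"ry":0,"rz":0},{"claw":50,"dx":8,"dy":2,"dz":40,"rx":0,"ry":0,"rz":0},{"claw":50,"dx":8,"dy":2,"dz":41,"rx":0,"ry":0,"rz":0},{"claw":50,"dx":0,"dy":0,"dz":0,"rx":0,"ry":0,"rz":0}]'
cat >> h.py <<'E'
def to(target):  # shift in tool axes to a world TCP target
    o=bot.get_obs(); Rm=R.from_euler('xyz',o["tcp_rot"]).as_matrix()
    print("tcp",np.round(o["tool_pos"],1),"R cols",Rm.round(3).tolist(),"q",np.round(o["joint_positions"],2)); print("shift",(Rm.T@(np.array(target)-o["tool_pos"])).round(1))
E
python3 - <<'E'
from h import *
to((543.9,203.1,125.9))
E
```

```text
time: 3.2
tool_pos: [483.4, 78.6, 315.0]
tcp_rot: [-3.132, -0.801, 1.166]
contact_force: [0.1, -0.4, -0.2]
grip_width: 49.9
time: 3.7
tool_pos: [542.7, 207.0, 223.7]
tcp_rot: [-3.135, -0.797, 1.178]
contact_force: [0.3, -0.8, 0.3]
grip_width: 50.0
tcp [542.7 207.  223.7] R cols [[0.267, 0.926, 0.267], [0.646, -0.378, 0.664], [0.715, -0.005, -0.699]] q [-0.18  0.33  1.84  0.96  1.02 -0.34]
shift [-72.2   3.1  66.1]
```

```bash
python3 -m handwheel '[{"claw":50,"dx":-18,"dy":1,"dz":16,"rx":0,"ry":0,"rz":0},{"claw":50,"dx":-18,"dy":1,"dz":16,"rx":0,"ry":0,"rz":0},{"claw":50,"dx":-9,"dy":1,"dz":9,"rx":0,"ry":0,"rz":0},{"claw":50,"dx":0,"dy":0,"dz":0,"rx":0,"ry":0,"rz":0}]'
python3 - <<'E'
from h import *
to((543.9,203.1,125.9))
f,K,M=cam("wrist"); save("w3.png",np.hstack([f,]))
f,K,M=cam("side"); a=cv2.resize(f[110:340,110:330],None,fx=2.5,fy=2.5,interpolation=cv2.INTER_CUBIC); save("s3.png",a)
E
```

```text
time: 4.1
tool_pos: [545.4, 200.2, 164.4]
tcp_rot: [-3.138, -0.798, 1.176]
contact_force: [-0.2, 0.5, 0.5]
grip_width: 50.3
tcp [545.4 200.2 164.4] R cols [[0.268, 0.924, 0.272], [0.644, -0.382, 0.662], [0.716, -0.002, -0.698]] q [-0.19  0.43  1.91  1.05  0.94 -0.51]
shift [-26.1  -2.3  28.4]
```

View pics/s3.png

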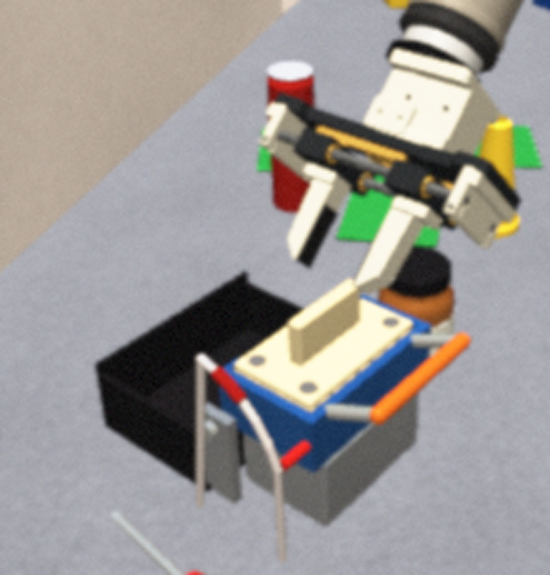

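The side crop shows the leaned fingers at (315,235) and (385,260) straddling the rib, whose end is at (345,300), with the handle and jar clear. I'm going down and closing.

```bash
python3 -m handwheel '[{"claw":50,"dx":-9,"dy":-1,"dz":10,"rx":0,"ry":0,"rz":0},{"claw":50,"dx":-9,"dy":-1,"dz":10,"rx":0,"ry":0,"rz":0},{"claw":50,"dx":-8,"dy":0,"dz":8,"rx":0,"ry":0,"rz":0},{"claw":50,"dx":0,"dy":0,"dz":0,"rx":0,"ry":0,"rz":0},{"claw":50,"dx":0,"dy":0,"dz":0,"rx":0,"ry":0,"rz":0}]'
python3 -m handwheel '[{"claw":5,"dx":0,"dy":0,"dz":0,"rx":0,"ry":0,"rz":0},{"claw":5,"dx":0,"dy":0,"dz":0,"rx":0,"ry":0,"rz":0},{"claw":5,"dx":0,"dy":0,"dz":0,"rx":0,"ry":0,"rz":0},{"claw":5,"dx":0,"dy":0,"dz":0,"rx":0,"ry":0,"rz":0},{"claw":5,"dx":0,"dy":0,"dz":0,"rx":0,"ry":0,"rz":0},{"claw":5,"dx":0,"dy":0,"dz":0,"rx":0,"ry":0,"rz":0},{"claw":5,"dx":0,"dy":0,"dz":0,"rx":0,"ry":0,"rz":0},{"claw":5,"dx":0,"dy":0,"dz":0,"rx":0,"ry":0,"rz":0}]'
python3 - <<'E'
from h import *
to((543.9,203.1,125.9))
E
```

```text
time: 4.7
tool_pos: [545.2, 202.6, 128.3]
tcp_rot: [3.14, -0.8, 1.18]
contact_force: [-0.7, -0.2, -0.4]
grip_width: 50.1
time: 5.5
tool_pos: [544.3, 202.7, 126.9]
tcp_rot: [-3.141, -0.8, 1.179]
contact_force: [-1.5, -0.3, 0.4]
grip_width: 11.7
tcp [544.3 202.7 126.9] R cols [[0.266, 0.924, 0.274], [0.644, -0.382, 0.663], [0.717, -0.0, -0.697]] q [-0.19  0.5   1.94  1.12  0.89 -0.62]
shift [-0.6 -0.5  0.9]
```

```bash
python3 -m handwheel '[{"claw":5,"dx":7.2,"dy":0,"dz":-7,"rx":0,"ry":0,"rz":0},{"claw":5,"dx":7.2,"dy":0,"dz":-7,"rx":0,"ry":0,"rz":0},{"claw":5,"dx":7.2,"dy":0,"dz":-7,"rx":0,"ry":0,"rz":0},{"claw":5,"dx":7.2,"dy":0,"dz":-7,"rx":0,"ry":0,"rz":0},{"claw":5,"dx":7.2,"dy":0,"dz":-7,"rx":0,"ry":0,"rz":0},{"claw":5,"dx":7.2,"dy":0,"dz":-7,"rx":0,"ry":0,"rz":0},{"claw":5,"dx":14.3,"dy":0,"dz":-14,"rx":0,"ry":0,"rz":0},{"claw":5,"dx":14.3,"dy":0,"dz":-14,"rx":0,"ry":0,"rz":0},{"claw":5,"dx":0,"dy":0,"dz":0,"rx":0,"ry":0,"rz":0}]'
python3 - <<'E'
from h import *
# pad target: cover centre -> pad centre shifted 8mm to pad -y ; grasp at -22 along cover y
A=np.radians(6.9); px=np.array([np.cos(A),np.sin(A),0]); py=np.array([-np.sin(A),np.cos(A),0]); c=np.array([592.9,-194.1,0])
tz=.717*py-.697*np.array([0,0,1]); t=c-6*py-22*py+np.array([0,0,70.5])+18.8*tz; print("target",t.round(1))
to(t+[0,0,110])
f,K,M=cam("side"); a=cv2.resize(f[60:340,80:360],None,fx=2.1,fy=2.1,interpolation=cv2.INTER_CUBIC); save("s4.png",a)
E
```

```text
time: 6.4
tool_pos: [545.6, 202.4, 230.3]
tcp_rot: [3.134, -0.801, 1.184]
contact_force: [0.6, 0.9, -3.8]
grip_width: 12.0
target [ 594.6 -208.5   57.4]
tcp [545.6 202.4 230.3] R cols [[0.262, 0.924, 0.278], [0.644, -0.382, 0.662], [0.718, 0.005, -0.696]] q [-0.19  0.33  1.84  0.96  1.03 -0.34]
shift [-297.1  202.  -214.8]
```

View pics/s4.png

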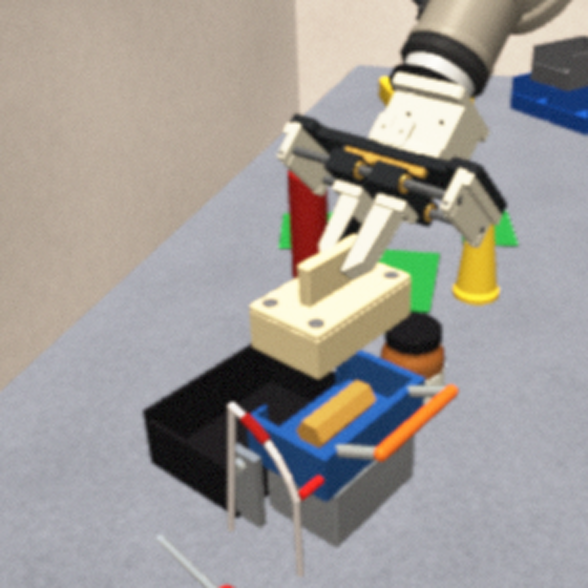

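The side crop shows the cover hanging level from the fingers at (345,270), with the core left in the mould at (337,410). Next I'll turn it about the vertical to the pad's heading.

```bash
python3 -m handwheel '[{"claw":5,"dx":0,"dy":0,"dz":0,"rx":0.074,"ry":0,"rz":-0.0714},{"claw":5,"dx":0,"dy":0,"dz":0,"rx":0.074,"ry":0,"rz":-0.0714},{"claw":5,"dx":0,"dy":0,"dz":0,"rx":0.074,"ry":0,"rz":-0.0714},{"claw":5,"dx":0,"dy":0,"dz":0,"rx":0.074,"ry":0,"rz":-0.0714},{"claw":5,"dx":0,"dy":0,"dz":0,"rx":0.074,"ry":0,"rz":-0.0714},{"claw":5,"dx":0,"dy":0,"dz":0,"rx":0,"ry":0,"rz":0}]'
python3 - <<'E'
from h import *
print(bot.get_obs()["tcp_rot"])
to((594.6,-208.5,167.4+30))
E
```

```text
time: 7.05
tool_pos: [545.3, 202.4, 225.6]
tcp_rot: [-3.137, -0.801, 1.691]
contact_force: [1.6, -0.4, -3.4]
grip_width: 11.8
[-3.13733637 -0.80057738  1.69091738]
tcp [545.3 202.4 225.6] R cols [[-0.083, 0.992, -0.09], [0.691, 0.123, 0.712], [0.718, -0.003, -0.696]] q [-0.18  0.52  1.52  0.76  1.44 -0.54]
shift [-308.3   -1.5 -277.4]
```

```bash
python3 -m handwheel '[{"claw":5,"dx":-15,"dy":0,"dz":-13,"rx":0,"ry":0,"rz":0},{"claw":5,"dx":-26,"dy":0,"dz":-23.4,"rx":0,"ry":0,"rz":0},{"claw":5,"dx":-26,"dy":0,"dz":-23.4,"rx":0,"ry":0,"rz":0},{"claw":5,"dx":-26,"dy":0,"dz":-23.4,"rx":0,"ry":0,"rz":0},{"claw":5,"dx":-26,"dy":0,"dz":-23.4,"rx":0,"ry":0,"rz":0},{"claw":5,"dx":-26,"dy":0,"dz":-23.4,"rx":0,"ry":0,"rz":0},{"claw":5,"dx":-26,"dy":0,"dz":-23.4,"rx":0,"ry":0,"rz":0},{"claw":5,"dx":-26,"dy":0,"dz":-23.4,"rx":0,"ry":0,"rz":0},{"claw":5,"dx":-26,"dy":0,"dz":-23.4,"rx":0,"ry":0,"rz":0},{"claw":5,"dx":-26,"dy":0,"dz":-23.4,"rx":0,"ry":0,"rz":0}]'
python3 -m handwheel '[{"claw":5,"dx":-26,"dy":0,"dz":-23.4,"rx":0,"ry":0,"rz":0},{"claw":5,"dx":-20,"dy":0,"dz":-18,"rx":0,"ry":0,"rz":0},{"claw":5,"dx":-13,"dy":-1,"dz":-12,"rx":0,"ry":0,"rz":0},{"claw":5,"dx":0,"dy":0,"dz":0,"rx":0,"ry":0,"rz":0},{"claw":5,"dx":0,"dy":0,"dz":0,"rx":0,"ry":0,"rz":0}]'
python3 - <<'E'
from h import *
print(bot.get_obs()["tcp_rot"])
to((594.6,-208.5,58))
E
```

```text
time: 8.05
tool_pos: [585.0, -129.8, 203.5]
tcp_rot: [-3.139, -0.801, 1.688]
contact_force: [0.6, 0.5, -2.7]
grip_width: 11.5
time: 8.55
tool_pos: [593.6, -207.5, 198.4]
tcp_rot: [-3.139, -0.802, 1.689]
contact_force: [0.1, -0.1, -3.6]
grip_width: 12.2
[-3.13850634 -0.80192225  1.68891112]
tcp [ 593.6 -207.5  198.4] R cols [[-0.082, 0.993, -0.088], [0.69, 0.12, 0.713], [0.719, -0.002, -0.695]] q [-0.71  0.89  0.89  0.55  1.96 -0.78]
shift [-101.7    1.1   96.8]
```

```bash
python3 -m handwheel '[{"claw":5,"dx":-15,"dy":0,"dz":14.5,"rx":0,"ry":0,"rz":0},{"claw":5,"dx":-20,"dy":0,"dz":19,"rx":0,"ry":0,"rz":0},{"claw":5,"dx":-20,"dy":0,"dz":19,"rx":0,"ry":0,"rz":0},{"claw":5,"dx":-20,"dy":0,"dz":19,"rx":0,"ry":0,"rz":0},{"claw":5,"dx":-13,"dy":1,"dz":12.5,"rx":0,"ry":0,"rz":0},{"claw":5,"dx":-6,"dy":0,"dz":6,"rx":0,"ry":0,"rz":0},{"claw":5,"dx":0,"dy":0,"dz":0,"rx":0,"ry":0,"rz":0},{"claw":5,"dx":0,"dy":0,"dz":0,"rx":0,"ry":0,"rz":0}]'
python3 - <<'E'
from h import *
to((594.6,-208.5,58)); print(bot.get_obs()["contact_force"])
f,K,M=cam("top"); a=cv2.resize(f[110:260,260:440],None,fx=4,fy=4,interpolation=cv2.INTER_CUBIC); save("t5.png",a)
E
```

```text
time: 9.35
tool_pos: [595.2, -208.6, 70.3]
tcp_rot: [-3.141, -0.799, 1.693]
contact_force: [0.9, -0.9, -2.5]
grip_width: 11.8
tcp [ 595.2 -208.6   70.3] R cols [[-0.085, 0.993, -0.088], [0.692, 0.122, 0.712], [0.717, -0.0, -0.697]] q [-0.71  1.01  0.98  0.51  1.77 -0.9 ]
shift [-8.6 -0.6  8.7]
[ 0.8880016  -0.92814498 -2.53721076]
```

View pics/t5.png

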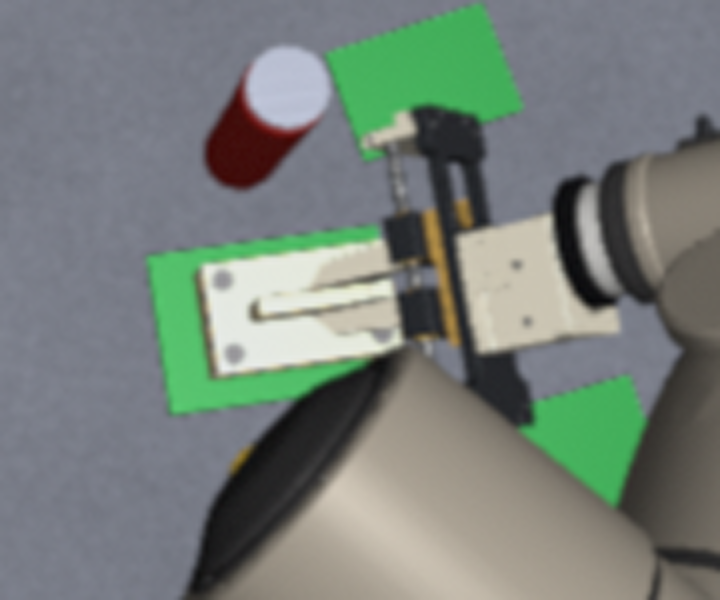

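The top view shows the cover square over the pad, with its free end at (205,320) and the pad corners at (150,255) and (172,412). The gripper is clear of the can. I'm lowering the last 12 mm gently.

```bash
python3 -m handwheel '[{"claw":5,"dx":-2.2,"dy":0,"dz":2.1,"rx":0,"ry":0,"rz":0},{"claw":5,"dx":-2.2,"dy":0,"dz":2.1,"rx":0,"ry":0,"rz":0},{"claw":5,"dx":-1.5,"dy":0,"dz":1.5,"rx":0,"ry":0,"rz":0},{"claw":5,"dx":-1.1,"dy":0,"dz":1.1,"rx":0,"ry":0,"rz":0},{"claw":5,"dx":-0.7,"dy":0,"dz":0.7,"rx":0,"ry":0,"rz":0},{"claw":5,"dx":0,"dy":0,"dz":0,"rx":0,"ry":0,"rz":0}]'
python3 -m handwheel '[{"claw":5,"dx":-0.7,"dy":0,"dz":0.7,"rx":0,"ry":0,"rz":0},{"claw":5,"dx":0,"dy":0,"dz":0,"rx":0,"ry":0,"rz":0},{"claw":5,"dx":0,"dy":0,"dz":0,"rx":0,"ry":0,"rz":0}]'
```

```text
time: 10.0
tool_pos: [594.6, -208.6, 58.2]
tcp_rot: [-3.139, -0.801, 1.691]
contact_force: [-0.0, 0.7, -3.3]
grip_width: 11.8
time: 10.3
tool_pos: [594.7, -208.7, 58.0]
tcp_rot: [-3.14, -0.8, 1.692]
contact_force: [-1.5, -0.5, 3.0]
grip_width: 11.9
```

Contact: Fz went from -3.3 to +3 N. I'm releasing and withdrawing along the tool axis.

```bash
python3 -m handwheel '[{"claw":45,"dx":0,"dy":0,"dz":0,"rx":0,"ry":0,"rz":0},{"claw":45,"dx":0,"dy":0,"dz":0,"rx":0,"ry":0,"rz":0},{"claw":45,"dx":0,"dy":0,"dz":0,"rx":0,"ry":0,"rz":0},{"claw":45,"dx":0,"dy":0,"dz":0,"rx":0,"ry":0,"rz":0},{"claw":45,"dx":0,"dy":0,"dz":-10,"rx":0,"ry":0,"rz":0},{"claw":45,"dx":0,"dy":0,"dz":-25,"rx":0,"ry":0,"rz":0},{"claw":45,"dx":20,"dy":0,"dz":-35,"rx":0,"ry":0,"rz":0},{"claw":45,"dx":28,"dy":0,"dz":-28,"rx":0,"ry":0,"rz":0},{"claw":45,"dx":28,"dy":0,"dz":-28,"rx":0,"ry":0,"rz":0},{"claw":45,"dx":28,"dy":0,"dz":-28,"rx":0,"ry":0,"rz":0}]'
python3 -m handwheel '[{"claw":45,"dx":28,"dy":0,"dz":-28,"rx":0,"ry":0,"rz":0},{"claw":45,"dx":28,"dy":0,"dz":-28,"rx":0,"ry":0,"rz":0},{"claw":45,"dx":0,"dy":0,"dz":0,"rx":0,"ry":0,"rz":0}]'
python3 - <<'E'
from h import *
to((520,150,260)); print(bot.get_obs()["tcp_rot"])
f,K,M=cam("side"); hsv=cv2.cvtColor(f,cv2.COLOR_RGB2HSV)
save("s6.png",cv2.resize(f[110:300,190:340],None,fx=3,fy=3,interpolation=cv2.INTER_CUBIC))
E
```

```text
time: 11.3
tool_pos: [599.3, -246.9, 241.4]
tcp_rot: [-3.14, -0.8, 1.691]
contact_force: [0.4, 0.4, 0.5]
grip_width: 45.1
time: 11.6
tool_pos: [600.0, -248.3, 325.1]
tcp_rot: [3.132, -0.791, 1.701]
contact_force: [0.5, -0.0, 0.2]
grip_width: 44.7
tcp [ 600.  -248.3  325.1] R cols [[-0.091, 0.992, -0.083], [0.697, 0.123, 0.707], [0.711, 0.007, -0.703]] q [-0.74  0.91  0.5   0.65  2.27 -0.58]
shift [238.6 -31.  333.7]
[ 3.13187919 -0.7914424   1.70079882]
```

View pics/s6.png

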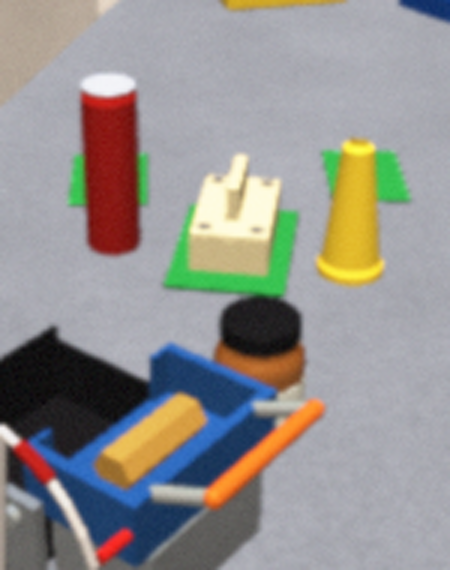

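The side crop shows the cover flat on the pad at (235,230), square with margin all round, and the can, cone and jar standing. The core is in the mould at (150,440) and the handle at (265,455). Next I'll straighten the tool and go to the handle.

```bash
python3 -m handwheel '[{"claw":30,"dx":0,"dy":0,"dz":0,"rx":0,"ry":-0.14,"rz":0},{"claw":30,"dx":0,"dy":0,"dz":0,"rx":0,"ry":-0.14,"rz":0},{"claw":30,"dx":0,"dy":0,"dz":0,"rx":0,"ry":-0.14,"rz":0},{"claw":30,"dx":0,"dy":0,"dz":0,"rx":0,"ry":-0.14,"rz":0},{"claw":30,"dx":0,"dy":0,"dz":0,"rx":0,"ry":-0.14,"rz":0},{"claw":30,"dx":0,"dy":0,"dz":0,"rx":0,"ry":-0.1,"rz":0},{"claw":30,"dx":42,"dy":-9,"dz":0,"rx":0,"ry":0,"rz":0},{"claw":30,"dx":42,"dy":-9,"dz":0,"rx":0,"ry":0,"rz":0},{"claw":30,"dx":42,"dy":-9,"dz":0,"rx":0,"ry":0,"rz":0},{"claw":30,"dx":42,"dy":-9,"dz":0,"rx":0,"ry":0,"rz":0}]'
python3 -m handwheel '[{"claw":30,"dx":42,"dy":-9,"dz":0,"rx":0,"ry":0,"rz":0},{"claw":30,"dx":42,"dy":-9,"dz":0,"rx":0,"ry":0,"rz":0},{"claw":30,"dx":42,"dy":-9,"dz":0,"rx":0,"ry":0,"rz":0},{"claw":30,"dx":42,"dy":-9,"dz":0,"rx":0,"ry":0,"rz":0},{"claw":30,"dx":42,"dy":-9,"dz":0,"rx":0,"ry":0,"rz":0},{"claw":30,"dx":42,"dy":-9,"dz":0,"rx":0,"ry":0,"rz":0},{"claw":30,"dx":0,"dy":0,"dz":0,"rx":0,"ry":0,"rz":0.13},{"claw":30,"dx":0,"dy":0,"dz":0,"rx":0,"ry":0,"rz":0.13},{"claw":30,"dx":0,"dy":0,"dz":0,"rx":0,"ry":0,"rz":0.13},{"claw":30,"dx":0,"dy":0,"dz":0,"rx":0,"ry":0,"rz":0.13}]'
python3 -m handwheel '[{"claw":30,"dx":0,"dy":0,"dz":0,"rx":-0.13,"ry":0,"rz":0},{"claw":30,"dx":0,"dy":0,"dz":0,"rx":-0.13,"ry":0,"rz":0},{"claw":30,"dx":0,"dy":0,"dz":0,"rx":-0.14,"ry":0,"rz":0},{"claw":30,"dx":0,"dy":0,"dz":0,"rx":0,"ry":0,"rz":0},{"claw":30,"dx":0,"dy":0,"dz":0,"rx":0,"ry":0,"rz":0}]'
python3 - <<'E'
from h import *
to((435.7,256.8,209)); 
d=np.load("top.npz"); f,K,M=cam("top"); hsv=cv2.cvtColor(f,cv2.COLOR_RGB2HSV)
m=cv2.inRange(hsv,(15,10,150),(38,130,255)); m[:,:285]=0; m[:150]=0; m[235:]=0; m[:,375:]=0
ys,xs=np.nonzero(m); Q=np.array([ray(K,M,(x,y),46)[:2] for x,y in zip(xs,ys)],np.float32); r=cv2.minAreaRect(Q); print("cover roof",len(xs),r)
E
```

```text
time: 12.65
tool_pos: [542.3, -83.8, 317.4]
tcp_rot: [-3.138, -0.001, 1.693]
contact_force: [0.6, 0.3, -0.0]
grip_width: 30.0
time: 13.65
tool_pos: [458.8, 158.2, 317.7]
tcp_rot: [-3.138, 0.002, 1.168]
contact_force: [0.2, -0.4, 0.3]
grip_width: 30.1
time: 14.15
tool_pos: [458.7, 158.6, 318.4]
tcp_rot: [2.746, 0.002, 1.175]
contact_force: [1.1, -0.4, 0.4]
grip_width: 30.1
tcp [458.7 158.6 318.4] R cols [[0.386, 0.851, 0.355], [0.923, -0.356, -0.15], [-0.002, 0.386, -0.923]] q [ 0.35  0.06  1.7  -0.3   1.1   0.84]
shift [ 81.8 -96.7  78. ]
cover roof 378 ((549.239013671875, -206.08309936523438), (155.69967651367188, 122.52996826171875), 6.449809551239014)
```

```bash
python3 -m handwheel '[{"claw":30,"dx":20.5,"dy":-24,"dz":0,"rx":0,"ry":0,"rz":0},{"claw":30,"dx":20.5,"dy":-24,"dz":0,"rx":0,"ry":0,"rz":0},{"claw":30,"dx":20.5,"dy":-24,"dz":0,"rx":0,"ry":0,"rz":0},{"claw":30,"dx":20.5,"dy":-25,"dz":0,"rx":0,"ry":0,"rz":0},{"claw":30,"dx":0,"dy":0,"dz":30,"rx":0,"ry":0,"rz":0},{"claw":30,"dx":0,"dy":0,"dz":30,"rx":0,"ry":0,"rz":0},{"claw":30,"dx":0,"dy":0,"dz":18,"rx":0,"ry":0,"rz":0},{"claw":30,"dx":0,"dy":0,"dz":0,"rx":0,"ry":0,"rz":0},{"claw":30,"dx":0,"dy":0,"dz":0,"rx":0,"ry":0,"rz":0}]'
python3 - <<'E'
from h import *
to((475.3,240.4,107.7))
f,K,M=cam("wrist"); save("w7.png",cv2.resize(f,(800,600),interpolation=cv2.INTER_CUBIC))
p=np.array(proj(K,M,(468.5,243.2,125)))*800/512; print("handle mid px",p)
np.savez("w7",f=f,K=K,M=M)
E
```

```text
time: 15.1
tool_pos: [437.6, 256.5, 209.3]
tcp_rot: [2.744, 0.001, 1.171]
contact_force: [0.7, 0.7, 0.1]
grip_width: 30.1
tcp [437.6 256.5 209.3] R cols [[0.389, 0.849, 0.356], [0.921, -0.358, -0.152], [-0.001, 0.387, -0.922]] q [ 0.58  0.24  1.8  -0.42  0.92  1.21]
shift [-1.000e-01 -1.500e+00  1.096e+02]
handle mid px [393.64542196 305.17918407]
```

View pics/w7.png

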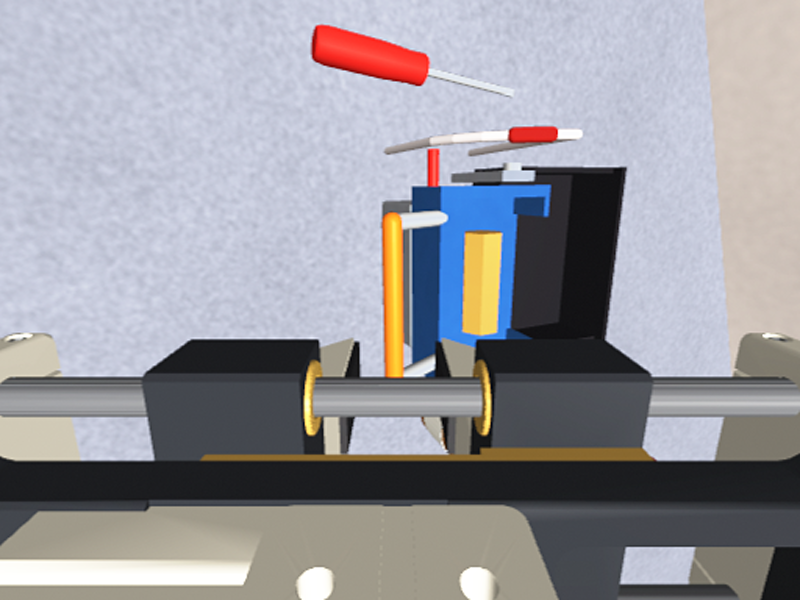

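The handle is at (393,215–380), on the predicted column and between the finger tips at (355,350) and (440,350). The core is at (482,283), out of the way. I'm going down along the tool axis and gripping.

```bash
python3 -m handwheel '[{"claw":30,"dx":0,"dy":-0.5,"dz":25,"rx":0,"ry":0,"rz":0},{"claw":30,"dx":0,"dy":-0.5,"dz":30,"rx":0,"ry":0,"rz":0},{"claw":30,"dx":0,"dy":-0.5,"dz":25,"rx":0,"ry":0,"rz":0},{"claw":30,"dx":0,"dy":0,"dz":15,"rx":0,"ry":0,"rz":0},{"claw":30,"dx":0,"dy":0,"dz":10,"rx":0,"ry":0,"rz":0},{"claw":30,"dx":0,"dy":0,"dz":4,"rx":0,"ry":0,"rz":0},{"claw":30,"dx":0,"dy":0,"dz":0,"rx":0,"ry":0,"rz":0}]'
python3 -m handwheel '[{"claw":5,"dx":0,"dy":0,"dz":0,"rx":0,"ry":0,"rz":0},{"claw":5,"dx":0,"dy":0,"dz":0,"rx":0,"ry":0,"rz":0},{"claw":5,"dx":0,"dy":0,"dz":0,"rx":0,"ry":0,"rz":0},{"claw":5,"dx":0,"dy":0,"dz":0,"rx":0,"ry":0,"rz":0},{"claw":5,"dx":0,"dy":0,"dz":0,"rx":0,"ry":0,"rz":0}]'
python3 - <<'E'
from h import *
to((475.3,240.4,107.7))
o=bot.get_obs(); Rm=R.from_euler('xyz',o["tcp_rot"]).as_matrix(); print(o["contact_force"])
y=np.radians(-22.5); X=np.array([np.cos(y),np.sin(y),0]); Y=np.array([-np.sin(y),np.cos(y),0]); Z=np.array([0,0,1.])
g=o["tool_pos"]-18.8*Rm[:,2]; print("grasp",g)
hinge=g+128*X-60*Z
# rotation of +th about stand Y moves handle side (-x) up
dr=R.from_rotvec(Y*np.radians(3)).as_matrix()
p=o["tool_pos"]; p2=hinge+dr@(p-hinge); print("per 3deg, tool-frame shift at row start",(Rm.T@(p2-p)).round(2),"rotvec",(Rm.T@Y*np.radians(3)).round(4))
for a in (22,45):
  q=hinge+R.from_rotvec(Y*np.radians(a)).as_matrix()@(p-hinge); print(a,"tcp",q.round(1),"grasp",(hinge+R.from_rotvec(Y*np.radians(a)).as_matrix()@(g-hinge)).round(1))
E
```

```text
time: 15.85
tool_pos: [474.7, 241.1, 108.6]
tcp_rot: [2.743, -0.0, 1.173]
contact_force: [0.9, 0.6, -0.0]
grip_width: 29.5
time: 16.35
tool_pos: [474.1, 241.4, 108.5]
tcp_rot: [2.743, -0.0, 1.173]
contact_force: [-5.1, 1.6, 5.6]
grip_width: 10.7
tcp [474.1 241.4 108.5] R cols [[0.387, 0.85, 0.358], [0.922, -0.357, -0.15], [0.0, 0.388, -0.922]] q [ 0.51  0.41  1.88 -0.52  0.66  1.29]
shift [-0.4  1.1  1.4]
[-5.07078892  1.55447148  5.59551966]
grasp [467.34746454 244.19231694 125.87405125]
per 3deg, tool-frame shift at row start [ 0.01  4.64 -4.84] rotvec [ 0.0524 -0.0002 -0.0001]
22 tcp [497.  231.9 150.7] grasp [496.7 232.  169.5]
45 tcp [534.6 216.3 181.4] grasp [541.2 213.6 198.8]
```

The handle is gripped. Next I'll tip the mould in 3° steps, with the tool turning about the hinge, and check on the way.

```bash
python3 -m handwheel '[{"claw":5,"dx":0,"dy":4.64,"dz":-4.84,"rx":0.0524,"ry":0,"rz":0},{"claw":5,"dx":0,"dy":4.64,"dz":-4.84,"rx":0.0524,"ry":0,"rz":0},{"claw":5,"dx":0,"dy":4.64,"dz":-4.84,"rx":0.0524,"ry":0,"rz":0},{"claw":5,"dx":0,"dy":4.64,"dz":-4.84,"rx":0.0524,"ry":0,"rz":0},{"claw":5,"dx":0,"dy":4.64,"dz":-4.84,"rx":0.0524,"ry":0,"rz":0},{"claw":5,"dx":0,"dy":4.64,"dz":-4.84,"rx":0.0524,"ry":0,"rz":0},{"claw":5,"dx":0,"dy":0,"dz":0,"rx":0,"ry":0,"rz":0}]'
cat >> h.py <<'E'
def ang():
    o=bot.get_obs(); Rm=R.from_euler('xyz',o["tcp_rot"]).as_matrix(); y=np.radians(-22.5); X=np.array([np.cos(y),np.sin(y),0])
    g=o["tool_pos"]-18.8*Rm[:,2]; H=np.array([467.3,244.2,0])+128*X
    v=g-H; a=np.degrees(np.arctan2(g[2]-65.9,(g-H)@X)); print("t",o["time"],"grasp",g.round(1),"angle from handle",round(154.9-a,1),"radius",round(np.hypot(g[2]-65.9,(g-H)@X),1),"tool rot",round(np.degrees(2.743-o["tcp_rot"][0]%(2*np.pi)),1),"F",o["contact_force"].round(1))
E
python3 -c "
from h import *
ang()"
```

```text
time: 17.05
tool_pos: [492.1, 234.0, 144.0]
tcp_rot: [3.061, -0.001, 1.171]
contact_force: [-5.1, 5.3, 5.4]
grip_width: 11.0
t 17.05 grasp [490.7 234.6 162.7] angle from handle 18.2 radius 141.1 tool rot -18.2 F [-5.1  5.3  5.4]
```

Tracking well: 18.2°, radius 141 mm. I'm going on to 45°.

```bash
python3 -m handwheel '[{"claw":5,"dx":0,"dy":4.64,"dz":-4.84,"rx":0.0524,"ry":0,"rz":0},{"claw":5,"dx":0,"dy":4.64,"dz":-4.84,"rx":0.0524,"ry":0,"rz":0},{"claw":5,"dx":0,"dy":4.64,"dz":-4.84,"rx":0.0524,"ry":0,"rz":0},{"claw":5,"dx":0,"dy":4.64,"dz":-4.84,"rx":0.0524,"ry":0,"rz":0},{"claw":5,"dx":0,"dy":4.64,"dz":-4.84,"rx":0.0524,"ry":0,"rz":0},{"claw":5,"dx":0,"dy":4.64,"dz":-4.84,"rx":0.0524,"ry":0,"rz":0},{"claw":5,"dx":0,"dy":4.64,"dz":-4.84,"rx":0.0524,"ry":0,"rz":0},{"claw":5,"dx":0,"dy":4.64,"dz":-4.84,"rx":0.0524,"ry":0,"rz":0},{"claw":5,"dx":0,"dy":4.64,"dz":-4.84,"rx":0.0524,"ry":0,"rz":0},{"claw":5,"dx":0,"dy":0,"dz":0,"rx":0,"ry":0,"rz":0}]'
python3 -m handwheel '[{"claw":5,"dx":0,"dy":0,"dz":0,"rx":0,"ry":0,"rz":0},{"claw":5,"dx":0,"dy":0,"dz":0,"rx":0,"ry":0,"rz":0},{"claw":5,"dx":0,"dy":0,"dz":0,"rx":0,"ry":0,"rz":0},{"claw":5,"dx":0,"dy":0,"dz":0,"rx":0,"ry":0,"rz":0},{"claw":5,"dx":0,"dy":0,"dz":0,"rx":0,"ry":0,"rz":0},{"claw":5,"dx":0,"dy":0,"dz":0,"rx":0,"ry":0,"rz":0},{"claw":5,"dx":0,"dy":0,"dz":0,"rx":0,"ry":0,"rz":0},{"claw":5,"dx":0,"dy":0,"dz":0,"rx":0,"ry":0,"rz":0},{"claw":5,"dx":0,"dy":0,"dz":0,"rx":0,"ry":0,"rz":0},{"claw":5,"dx":0,"dy":0,"dz":0,"rx":0,"ry":0,"rz":0}]'
python3 -c "
from h import *
ang()
f,K,M=cam('side'); save('s8.png',cv2.resize(f[150:340,130:310],None,fx=3,fy=3,interpolation=cv2.INTER_CUBIC))"
```

```text
time: 18.05
tool_pos: [535.6, 216.4, 181.5]
tcp_rot: [-2.751, -0.002, 1.172]
contact_force: [0.1, 3.9, 6.8]
grip_width: 11.4
time: 19.05
tool_pos: [535.3, 216.5, 181.4]
tcp_rot: [-2.755, -0.002, 1.173]
contact_force: [1.7, 5.6, 1.4]
grip_width: 11.0
t 19.05 grasp [541.8 213.7 198.8] angle from handle 45.2 radius 141.1 tool rot -45.0 F [1.7 5.6 1.4]
```

View pics/s8.png

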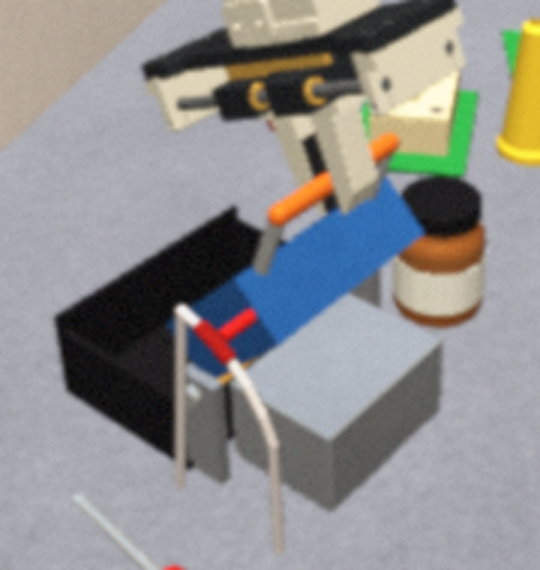

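The pin (235,328) is within the red part of the quadrant, so the tip is about 45°. A brass sliver shows at (240,370). I'm checking from the top whether the core is out.

```bash
python3 -c "
from h import *
f,K,M=cam('top'); save('t9.png',cv2.resize(f[120:250,120:260],None,fx=4,fy=4,interpolation=cv2.INTER_CUBIC)); ang()"
```

```text
t 19.15 grasp [541.8 213.7 198.8] angle from handle 45.2 radius 141.1 tool rot -45.0 F [2.4 4.6 3.1]
```

View pics/t9.png

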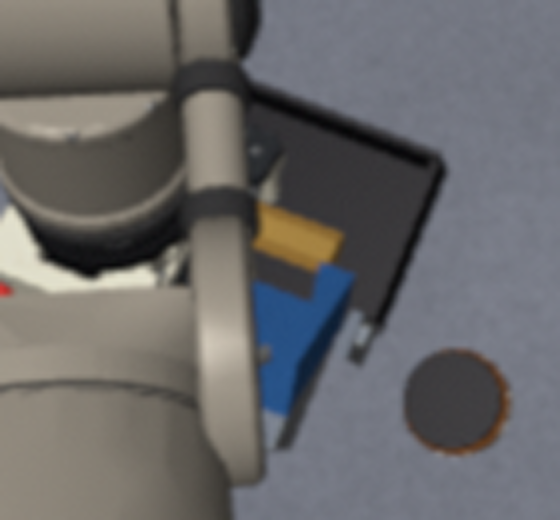

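The core lies in the tray at (300,240), clear of the mould's lip, and the mould has been held at 45° for over a second. I'm bringing the mould back with the inverse steps.

```bash
python3 -m handwheel '[{"claw":5,"dx":0,"dy":-4.38,"dz":5.08,"rx":-0.0524,"ry":0,"rz":0},{"claw":5,"dx":0,"dy":-4.38,"dz":5.08,"rx":-0.0524,"ry":0,"rz":0},{"claw":5,"dx":0,"dy":-4.38,"dz":5.08,"rx":-0.0524,"ry":0,"rz":0},{"claw":5,"dx":0,"dy":-4.38,"dz":5.08,"rx":-0.0524,"ry":0,"rz":0},{"claw":5,"dx":0,"dy":-4.38,"dz":5.08,"rx":-0.0524,"ry":0,"rz":0},{"claw":5,"dx":0,"dy":-4.38,"dz":5.08,"rx":-0.0524,"ry":0,"rz":0},{"claw":5,"dx":0,"dy":-4.38,"dz":5.08,"rx":-0.0524,"ry":0,"rz":0},{"claw":5,"dx":0,"dy":-4.38,"dz":5.08,"rx":-0.0524,"ry":0,"rz":0}]'
python3 -m handwheel '[{"claw":5,"dx":0,"dy":-4.38,"dz":5.08,"rx":-0.0524,"ry":0,"rz":0},{"claw":5,"dx":0,"dy":-4.38,"dz":5.08,"rx":-0.0524,"ry":0,"rz":0},{"claw":5,"dx":0,"dy":-4.38,"dz":5.08,"rx":-0.0524,"ry":0,"rz":0},{"claw":5,"dx":0,"dy":-4.38,"dz":5.08,"rx":-0.0524,"ry":0,"rz":0},{"claw":5,"dx":0,"dy":-4.38,"dz":5.08,"rx":-0.0524,"ry":0,"rz":0},{"claw":5,"dx":0,"dy":-4.38,"dz":5.08,"rx":-0.0524,"ry":0,"rz":0},{"claw":5,"dx":0,"dy":-4.38,"dz":5.08,"rx":-0.0524,"ry":0,"rz":0},{"claw":5,"dx":0,"dy":0,"dz":0,"rx":0,"ry":0,"rz":0},{"claw":5,"dx":0,"dy":0,"dz":0,"rx":0,"ry":0,"rz":0}]'
python3 -c "
from h import *
ang()"
```

```text
time: 19.95
tool_pos: [495.9, 232.5, 148.9]
tcp_rot: [3.107, -0.001, 1.173]
contact_force: [1.2, 2.4, -0.3]
grip_width: 11.1
time: 20.85
tool_pos: [474.1, 241.3, 108.4]
tcp_rot: [2.743, 0.0, 1.174]
contact_force: [-4.1, 2.7, 4.3]
grip_width: 11.0
t 20.85 grasp [467.4 244.2 125.7] angle from handle -0.1 radius 141.2 tool rot 0.0 F [-4.1  2.7  4.3]
```

It's back at the starting pose. I'll press 2 mm down to seat it, then open and withdraw.

```bash
python3 -m handwheel '[{"claw":5,"dx":0,"dy":-0.4,"dz":0.9,"rx":0,"ry":0,"rz":0},{"claw":5,"dx":0,"dy":-0.4,"dz":0.9,"rx":0,"ry":0,"rz":0},{"claw":5,"dx":0,"dy":0,"dz":0,"rx":0,"ry":0,"rz":0},{"claw":5,"dx":0,"dy":0,"dz":0,"rx":0,"ry":0,"rz":0}]'
python3 -m handwheel '[{"claw":30,"dx":0,"dy":0,"dz":0,"rx":0,"ry":0,"rz":0},{"claw":30,"dx":0,"dy":0,"dz":0,"rx":0,"ry":0,"rz":0},{"claw":30,"dx":0,"dy":0,"dz":0,"rx":0,"ry":0,"rz":0},{"claw":30,"dx":0,"dy":0,"dz":0,"rx":0,"ry":0,"rz":0},{"claw":30,"dx":0,"dy":0,"dz":-10,"rx":0,"ry":0,"rz":0},{"claw":30,"dx":0,"dy":0,"dz":-25,"rx":0,"ry":0,"rz":0},{"claw":30,"dx":0,"dy":0,"dz":-40,"rx":0,"ry":0,"rz":0},{"claw":30,"dx":0,"dy":0,"dz":-40,"rx":0,"ry":0,"rz":0},{"claw":30,"dx":-40,"dy":0,"dz":-25,"rx":0,"ry":0,"rz":0},{"claw":30,"dx":-40,"dy":0,"dz":-25,"rx":0,"ry":0,"rz":0}]'
python3 -m handwheel '[{"claw":30,"dx":-40,"dy":0,"dz":-10,"rx":0,"ry":0,"rz":0},{"claw":30,"dx":-40,"dy":0,"dz":-10,"rx":0,"ry":0,"rz":0},{"claw":30,"dx":-40,"dy":0,"dz":0,"rx":0,"ry":0,"rz":0},{"claw":30,"dx":0,"dy":0,"dz":0,"rx":0,"ry":0,"rz":0},{"claw":30,"dx":0,"dy":0,"dz":0,"rx":0,"ry":0,"rz":0}]'
python3 - <<'E'
from h import *
f,K,M=cam("top"); save("t10.png",cv2.resize(f[110:260,90:440],None,fx=2.28,fy=2.28,interpolation=cv2.INTER_CUBIC))
hsv=cv2.cvtColor(f,cv2.COLOR_RGB2HSV); hs=cv2.cvtColor
def rect(lo,hi,z,box,name):
    m=cv2.inRange(hsv,lo,hi); k=np.zeros_like(m); k[box[1]:box[3],box[0]:box[2]]=255; m&=k
    ys,xs=np.nonzero(m)
    if len(xs)<5: print(name,"none"); return
    r=cv2.minAreaRect(np.array([ray(K,M,(x,y),z)[:2] for x,y in zip(xs,ys)],np.float32)); print(name,len(xs),np.round(r[0],1),np.round(r[1],1),round(r[2],1))
rect((18,5,170),(38,110,255),46,(290,155,368,218),"cover roof")
rect((12,90,80),(25,255,255),18,(150,135,240,200),"core")
rect((8,150,120),(18,255,255),125,(120,210,190,260),"handle")
s,K2,M2=cam("side"); save("s10.png",cv2.resize(s[130:340,110:330],None,fx=2.5,fy=2.5,interpolation=cv2.INTER_CUBIC))
E
```

```text
time: 21.25
tool_pos: [474.3, 241.4, 108.2]
tcp_rot: [2.742, -0.001, 1.173]
contact_force: [-12.3, 3.8, 21.0]
grip_width: 11.3
time: 22.25
tool_pos: [383.3, 192.0, 259.6]
tcp_rot: [2.743, -0.0, 1.175]
contact_force: [0.6, 0.0, -0.2]
grip_width: 30.0
time: 22.75
tool_pos: [330.5, 84.0, 277.5]
tcp_rot: [2.742, -0.001, 1.171]
contact_force: [0.7, -0.3, 0.5]
grip_width: 30.0
cover roof 327 [ 592.  -200.7] [ 68.6 118.9] 7.2
core 370 [627.8 177.9] [82.5 33. ] 67.8
handle 215 [467.9 243.4] [108.6  10.5] 67.6
```

View pics/s10.png

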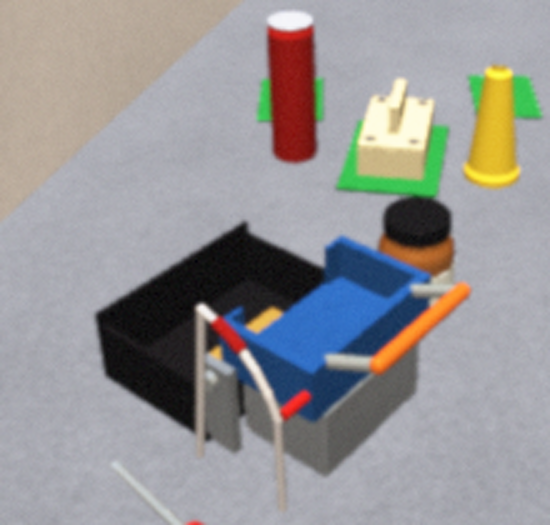

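The mould is level and empty at (320,330), with the handle in its original place. The core is in the tray (260,320), the cover is flat on the pad (395,140), and the can, cone and jar are standing. Handing in.

```bash
python3 -c "
from plant import bot
print(bot.close_job())"
```

```text
the job is handed in; nothing more can be done
None
```

The mould is emptied and the job is handed in at about 23 s of the 64 s; the hand-in reports no verdict.

- **Cover:** I gripped the rib off-centre with the tool leaned about 46°, because an upright gripper body would have hit the can and cone. It lies flat on the largest green pad, about 7 mm from the pad's centre and within about 0.01 rad of square.
- **Tipping:** I tipped the mould by the handle to 45.2° (worked out from the gripper's position) and held it for more than a second. The pin was in the red part of the quadrant. The gripper did not touch the core, which fell into the tray at about x 88, y 1 mm in the stand's frame.
- **Return:** The mould went back down and I seated it with about 20 N. The handle then measured the same position as at the start, so the mould is level. The arm is withdrawn and touches nothing.
- **Other objects:** The can, cone and jar stand where they were. The screwdriver is only partly in the last picture, and the arm never went near it.

**What went wrong or disagreed:**
- The first set of moves was refused because rows were missing keys; nothing moved.
- One earlier check of the cover was spoiled because the cone got into the colour mask; the final check is clean.
- I viewed 11 pictures, one over the budget of 10.

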